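# Set the dust extractor's selector with the flat screwdriver

### The arm

A 6-joint arm with a two-finger parallel gripper is mounted at the origin on the work surface. World frame = base frame: x ahead of the robot, y to its left, z up, the work surface at z = 0. Lengths are in m, angles in rad, forces in N, time in s.
With the tool pointing down it reaches from about 0.35 to 0.975 m from the base axis. Payload 7.1 kg.
Tool frame: the origin (TCP) lies at the very end of the fingers, on their centre line; the grasp point (between the pads) lies bot.grip_point_offset behind it (bot.grip_point_offset is the distance from the TCP to the grasp point, in m); z points along the fingers, y is the line along which they close (so a half turn about z gives the same grasp; the last joint's range is limited). The gripper opens to 88 mm and grips with 3 to 60 N. Pads are 20 mm wide; open, the fingers measure 115 mm over their backs; the gripper's body (75 mm by 178 mm) begins 61 mm behind the grasp point.
Start: joints at [-1.122, 0.423, 1.63, -0, 1.089, -0.019], TCP at [0.282, -0.558, 0.223] pointing down, gripper open.
Joint ranges: [-3, 3], [-0.9, 2.11], [0.09, 2.58], [-1.31, 4.45], [0.11, 2.69], [-2.54, 2.54]. Speed limits (rad/s): [2.39, 2.39, 3.01, 3.14, 3.14, 3.14].

### API

Orientations are given as a rotation vector (axis times angle).
In Python, from workcell import bot gives the robot as it stands.
- The arm moves only by the shell command python3 steer.py 'ROWS' [OPENING]. ROWS is a JSON list of rows, 1 to 20 of them, each an object with the fields d (a list: dx, dy, dz in parts of the range, where 1.0 means 0.8 m), rot (a list: a rotation vector rx, ry, rz in fractions of the full range, 1 being 4 rad); a field left out counts as zero; each row is the pose to reach, as a shift and turn from the pose commanded when the command began, along the tool's axes at that moment; what a row does not reach only later rows make up. A row lasts 1/10 s, in which the tool goes at most 0.05 m and 0.15 rad, less where a joint would pass 70% of its speed; a pose out of reach is approached as far as the arm can. OPENING is the finger opening in m, set as the command begins (- or left out keeps the last). The fingers move at their own pace and stop on an object; the grip force is fixed at half the most. Time passes only in rows, so rows that do not move let the fingers close. It prints the time, the measured TCP pose, the force, the opening and the grip force at its end. Shift and turn numbers lie between -1 and 1, and a call with a number outside is refused. Input that does not fit is refused with a message, and nothing moves.
- bot.get_obs(): the state, without advancing time (a new reading comes with each control period).
- bot.camera(name): name is "scene" or "top" or "wrist"; returns the picture (400x640x3 uint8, red, green, blue); there is no depth.
- bot.camera_model(name): a dict with "camera_matrix" (3x3 intrinsics, pixels), "pose" (4x4, takes a point from camera to world coordinates); the wrist camera has in their place "hand_eye" (4x4, takes a point from camera to tool coordinates, whose origin is the TCP and whose axes are the flange's). Camera axes: x right, y up, looking along -z (the intrinsics and any distortion apply to the point x, -y, -z); pixel columns grow to the right and rows downward; lengths in m; the calibration is good to about 2 mm. A picture is of the moment at which its call begins: read the wrist's pose just before it. camera_model takes no time and is no camera call.
- bot.hand_in(): hands the job in; it is judged then, once.
The state is a dict: "t": time; "joint_pos": joint angles; "joint_velocities": joint speeds; "joint_efforts": joint torques, N m; "tcp_pos": TCP position; "ee_rot": TCP orientation; "wrist_force": force on the tool from outside, world axes, zero at the start; "moment": the same for the moment, N m; "grip_width": finger opening in m; "grasp_force": force on a finger pad.
Only numpy, scipy, OpenCV 4.12 (cv2) and the standard library are available. Lean on these libraries where they do the work, as an engineer would, in place of code of your own. Each camera call takes 0.05 s, during which the arm holds its last target. There are 200 camera calls.

### The job

Set the dust extractor to run with the machines: take the flat screwdriver out of the wooden rack, put its blade in the slot of the round selector on the control box and turn it a quarter turn clockwise, fully to its stop, so that the pointer stands at the round mark. Then hang the screwdriver upright in a free hole of the rack again, lowering it all the way before you let go. Work the selector only with the screwdriver, not with the fingers, and leave the other tools and things where they are.

Things in the scene. Friction and masses are not known exactly. Their poses are not given: they have to be found in the camera images.
- screwdriver: Flat screwdriver hanging upright in one of the rack holes: the only tool with a square black handle, and the tallest. Origin: middle of the blade's lower edge; z up the shaft, x along the blade's width. Blade 22 mm wide (x), 4 thick (y), 26 high; round 10 mm shaft to z = 95 mm; collar 44 mm across at z = 95-101; handle 30 x 30 mm, flats facing x and y, z = 100-185, 6 mm dome on top. About 0.16 kg.
- driver_grip (a point): The place to hold the screwdriver's handle: on its axis 150 mm above the blade's edge. Same axes as screwdriver.
- rack: Fixed wooden rack, 76 x 260 mm, 110 mm high, on the left or right of the bench. Origin: centre of its underside; z up, y along its length. Its top board (16 mm thick, upper face z = 110 mm) has three 30 mm square through-holes at x = 0, y = -80, 0, +80 mm; tools hang in them by their collars. Hung, the screwdriver's origin is at z = 15 mm. Open below in front and behind.
- slot (a point): Centre of the slot's mouth, on the axis and upper face of the selector, a steel disc 60 mm across, 15 high, with a pointer nose. z up; x along the slot towards the pointer, turning with it. Slot 32 mm long (x), 7 wide, 12 deep, ends closed; 3 mm lead-in slopes widen the mouth to 13 mm. The blade has play: the tool turns up to about 0.15 rad before the selector follows.
- selector (a joint): Angle of the slotted selector: grows clockwise as seen from above. 0 = stop with the pointer at the bar mark, 1.571 = stop with the pointer at the round mark. It starts at or near the bar mark, turns with light friction (about 0.06 N m) and stays where it is left.
- control_box: Fixed grey box with aluminium top, 150 x 200 mm, 70 mm high, across the bench from the rack. Origin: centre of its underside; z up. Selector axis at x = 0, y = +30 mm. Bar mark on the axis's +x side, round mark on its -y side (clockwise from the bar). A lamp and a fixed rocker near y = -70 mm rise at most 12 mm.
- awl: Awl with a bulbous round wooden handle, hanging in another rack hole; 150 mm long (top 165 mm over the bench), origin at its lower tip, z up. Leave it.
- file: File with a slim round wooden handle, hanging in another rack hole; 155 mm long (top 170 mm over the bench), origin at its lower tip, z up. Leave it.
- hammer: Hammer lying on the bench near the robot, about 300 mm long. Leave it.
- jar: Glass jar, 56 mm wide, 75 mm high, standing between rack and box; origin under its centre. Leave it.
- offcut: Wooden offcut, 130 x 50 x 30 mm, lying between rack and box; origin under its centre. Leave it.
- glue: White glue bottle, 60 mm wide, 160 mm high, at the back of the bench. Leave it.

How it is judged:
By the outcome, as a careful person would: the job done as asked, in the order asked, and still so for the second after the job is handed in, with the robot touching nothing.
It also fails if it takes over 67 s, if anything falls off the work surface, if the arm or the gripper's body presses on something with over 40 N, if the wrist force passes 120 N, or if a joint passes its speed limit or range.

## Working session

There is one attempt and no reset: what is moved stays moved. The work goes in short steps, Python scripts to look and compute and a shell command to move; the robot and the scene stay as the last step left them, time stands still between calls to the robot, and variables do not carry over. Pictures are saved under pics/ and viewed, at most 12 in all, crops included, and the job is handed in when it is done.

```bash
ls; mkdir -p pics
python3 - <<'E'
from workcell import bot
import cv2,numpy as np
o=bot.get_obs();print(o['t'],o['tcp_pos'],o['ee_rot'],bot.grip_point_offset)
for n in('scene','top'):
    cv2.imwrite(f'pics/{n}0.png',bot.camera(n)[:,:,::-1]);m=bot.camera_model(n);print(n,m)
print(bot.camera_model('wrist'))
E
```

```text
pics
steer.py
workcell.py
0.0 [ 0.28162988 -0.55729495  0.22189187] [-3.05453838e+00 -7.27809840e-01  5.17752194e-04] 0.0187
scene {'camera_matrix': array([[471.81349731,   0.        , 317.31566796],
       [  0.        , 471.81349731, 202.16458368],
       [  0.        ,   0.        ,   1.        ]]), 'pose': array([[ 0.1624461 , -0.67265977,  0.72190034,  1.43261079],
       [ 0.98669623,  0.1059448 , -0.12331363, -0.14842076],
       [ 0.00646653,  0.73232816,  0.68092117,  0.94035596],
       [ 0.        ,  0.        ,  0.        ,  1.        ]])}
top {'camera_matrix': array([[490.32440213,   0.        , 330.57792332],
       [  0.        , 490.32440213, 196.29838862],
       [  0.        ,   0.        ,   1.        ]]), 'pose': array([[-0.00363873,  0.99857814, -0.05318317,  0.50887381],
       [-0.9998315 , -0.00267607,  0.01816074, -0.00291532],
       [ 0.0179926 ,  0.05324029,  0.99841962,  1.24005101],
       [ 0.        ,  0.        ,  0.        ,  1.        ]])}
{'camera_matrix': array([[345.89838117,   0.        , 318.33448614],
       [  0.        , 345.89838117, 195.23800517],
       [  0.        ,   0.        ,   1.        ]]), 'hand_eye': array([[ 4.22566198e-06,  9.51518778e-01,  3.07590661e-01,
         8.45288920e-02],
       [ 9.99999968e-01, -8.21923436e-05,  2.40520620e-04,
         3.77904301e-05],
       [ 2.54141484e-04,  3.07590650e-01, -9.51518748e-01,
        -1.60555864e-01],
       [ 0.00000000e+00,  0.00000000e+00,  0.00000000e+00,
         1.00000000e+00]])}
```

View pics/top0.png

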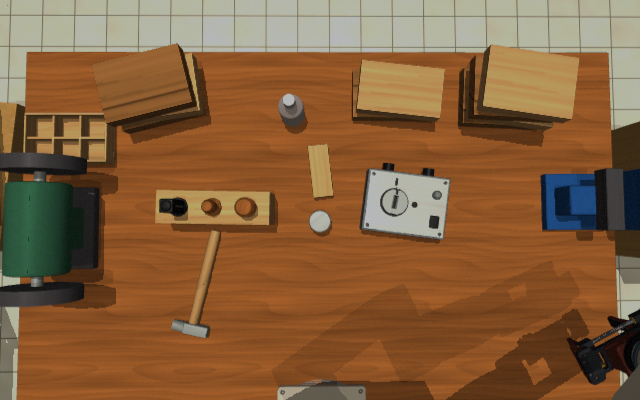

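View pics/scene0.png

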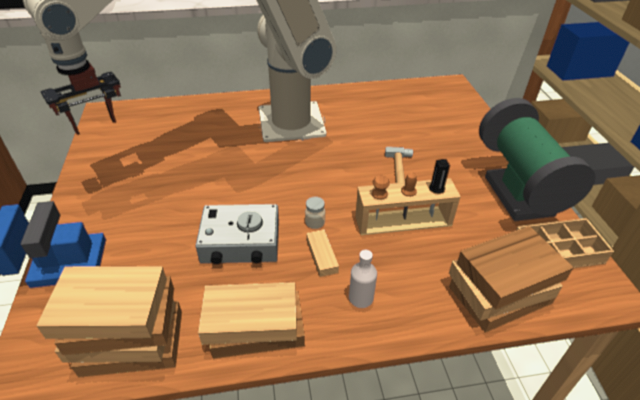

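```bash
cat > h.py <<'E'
import cv2,numpy as np
from workcell import bot
from scipy.spatial.transform import Rotation as R
def cam(n):
    m=bot.camera_model(n)
    if n!='wrist': return m['camera_matrix'],m['pose']
    o=bot.get_obs();T=np.eye(4);T[:3,:3]=R.from_rotvec(o['ee_rot']).as_matrix();T[:3,3]=o['tcp_pos']
    return m['camera_matrix'],T@m['hand_eye']
def onz(c,uv,z):
    K,P=c;uv=np.atleast_2d(uv).astype(float)
    d=np.c_[(uv[:,0]-K[0,2])/K[0,0],-(uv[:,1]-K[1,2])/K[1,1],-np.ones(len(uv))]@P[:3,:3].T
    return P[:3,3]+d*((z-P[2,3])/d[:,2])[:,None]
def proj(c,X):
    K,P=c;p=(np.atleast_2d(X)-P[:3,3])@P[:3,:3]
    return np.c_[K[0,2]+K[0,0]*p[:,0]/-p[:,2],K[1,2]-K[1,1]*p[:,1]/-p[:,2]]
E
python3 - <<'E'
import cv2,numpy as np
t=cv2.imread('pics/top0.png');s=cv2.imread('pics/scene0.png')
f=lambda a,k:cv2.resize(a,None,fx=k,fy=k,interpolation=cv2.INTER_CUBIC)
a=f(t[180:235,145:280],3);b=f(t[155:245,355:455],4);c=f(s[150:240,345:470],4)
W=np.zeros((600,800,3),np.uint8)
W[:a.shape[0],:a.shape[1]]=a;W[170:170+360,:500]=c
W[:360,410:800]=b[:,:390]
W[170:530,:0]=0
cv2.imwrite('pics/c1.png',np.vstack([np.hstack([a,np.zeros((165,395,3),np.uint8)])]) if 0 else W)
E
```

```text
(no output)
```

View pics/c1.png

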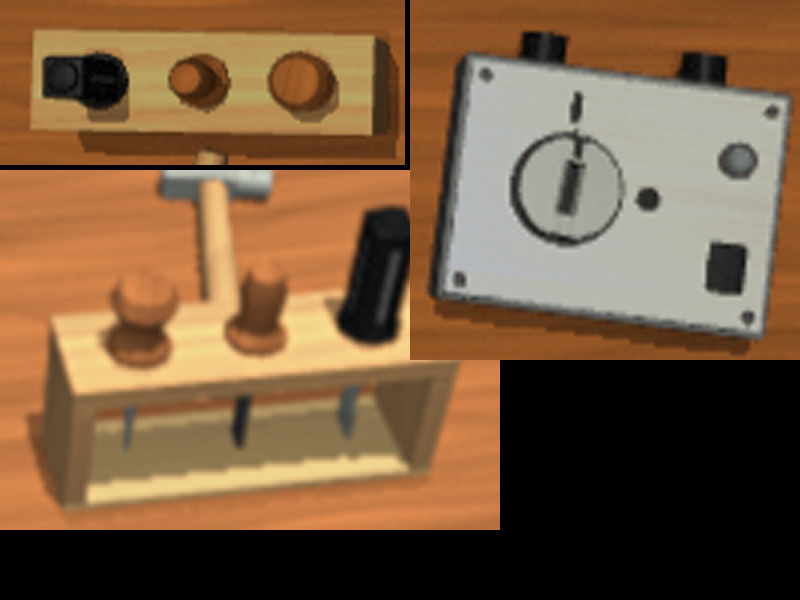

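Run:
```python
from h import *
t=cv2.imread('pics/top0.png');c=cam('top')
hsv=cv2.cvtColor(t,cv2.COLOR_BGR2HSV)
def big(m,x0,y0,x1,y1):
    k=np.zeros_like(m);k[y0:y1,x0:x1]=m[y0:y1,x0:x1]
    cs,_=cv2.findContours(k,cv2.RETR_EXTERNAL,cv2.CHAIN_APPROX_NONE);return max(cs,key=cv2.contourArea)
print('hsv board',hsv[195,200],hsv[218,220],'side',hsv[200,272],'table',hsv[250,300],'alum',hsv[220,400])
m=cv2.inRange(hsv,(12,60,150),(30,175,255))
for nm,mm,roi,z,in_ in(('rack',m,(150,182,272,232),.11,0),('box',cv2.inRange(hsv,(0,0,120),(180,60,255)),(358,160,460,245),.07,0)):
    r=cv2.minAreaRect(cv2.convexHull(big(mm,*roi)));p=onz(c,cv2.boxPoints(r),z);print(nm,cv2.boxPoints(r).round(1).tolist(),'\n',p.round(4).tolist(),'ctr',p.mean(0).round(4),[np.linalg.norm(p[i]-p[i-1]).round(4) for i in(0,1)],
      [np.degrees(np.arctan2(*(p[i]-p[i-1])[[1,0]])).round(1) for i in(0,1)])
# handle black
b=cv2.inRange(t,(0,0,0),(45,45,45))
r=big(b,155,190,190,220);x,y,w,h=cv2.boundingRect(r);print('black',x,y,w,h)
print('handle top left part ctr (166,206) z.2',onz(c,(166,205.5),.2).round(4))
g=cv2.cvtColor(t,cv2.COLOR_BGR2GRAY)
ci=cv2.HoughCircles(cv2.resize(g[180:225,370:420],None,fx=4,fy=4,interpolation=cv2.INTER_CUBIC),cv2.HOUGH_GRADIENT,1,50,param1=80,param2=20,minRadius=40,maxRadius=70)
for q in ci[0][:2]:
    u=np.array([370,180])+(q[:2]+.5)/4-.5;print('disc',u,q[2]/4,onz(c,u,.085).round(4))
```

```text
hsv board [ 21 128 183] [ 17 141 183] side [ 16 150  63] table [ 13 190 146] alum [ 43  12 184]
rack [[154.6999969482422, 223.0], [155.10000610351562, 188.8000030517578], [269.0, 190.3000030517578], [268.6000061035156, 224.39999389648438]] 
 [[0.509, 0.379, 0.11], [0.5873, 0.3792, 0.11], [0.5834, 0.1183, 0.11], [0.5048, 0.119, 0.11]] ctr [0.5461 0.2489 0.11  ] [np.float64(0.26), np.float64(0.0783)] [np.float64(89.1), np.float64(0.2)]
box [[362.6000061035156, 228.0], [370.0, 168.8000030517578], [449.5, 178.6999969482422], [442.1000061035156, 237.89999389648438]] 
 [[0.4954, -0.1004, 0.07], [0.6372, -0.1192, 0.07], [0.6128, -0.3105, 0.07], [0.471, -0.2904, 0.07]] ctr [ 0.5541 -0.2051  0.07  ] [np.float64(0.1916), np.float64(0.143)] [np.float64(82.7), np.float64(-7.6)]
black 160 198 28 18
handle top left part ctr (166,206) z.2 [[0.5458 0.3255 0.2   ]]
disc [395.25 201.5 ] 13.175 [[ 0.5577 -0.1768  0.085 ]]
```

The rows are not in the units I measure in: shifts go in shares of 0.8 m and turns go in shares of 4 rad. I convert before sending: 0.418 m is 0.5225, -0.215 m is -0.2688, -1.103 rad is -0.2758.

```bash
python3 steer.py '[{"d": [0.2625,-0.1338,0],"rot": [0,0,-0.1375]},{"d": [0.5225,-0.2688,0],"rot": [0,0,-0.2758]},{"d": [0.5225,-0.2688,0],"rot": [0,0,-0.2758]},{"d": [0.5225,-0.2688,0],"rot": [0,0,-0.2758]},{"d": [0.5225,-0.2688,0],"rot": [0,0,-0.2758]},{"d": [0.5225,-0.2688,0],"rot": [0,0,-0.2758]},{"d": [0.5225,-0.2688,0],"rot": [0,0,-0.2758]},{"d": [0.5225,-0.2688,0],"rot": [0,0,-0.2758]},{"d": [0.5225,-0.2688,0],"rot": [0,0,-0.2758]},{"d": [0.5225,-0.2688,0],"rot": [0,0,-0.2758]},{"d": [0.5225,-0.2688,0],"rot": [0,0,-0.2758]},{"d": [0.5225,-0.2688,0],"rot": [0,0,-0.2758]},{"d": [0.5225,-0.2688,0],"rot": [0,0,-0.2758]},{"d": [0.5225,-0.2688,0],"rot": [0,0,-0.2758]},{"d": [0.5225,-0.2688,0],"rot": [0,0,-0.2758]}]'
python3 - <<'E'
from h import *
o=bot.get_obs();print(o['t'],o['tcp_pos'],o['ee_rot'],o['joint_pos'])
cv2.imwrite('pics/w1.png',bot.camera('wrist')[:,:,::-1])
E
```

```text
t: 1.6
tcp_pos: [0.5574, -0.1785, 0.2228]
ee_rot: [2.223, 2.22, -0.0]
wrist_force: [-0.9, 0.2, 0.3]
grip_width: 0.0878
grasp_force: 0.0
1.6 [ 0.55744046 -0.17846981  0.22275247] [ 2.22327011e+00  2.21956958e+00 -8.57771012e-05] [-3.30147128e-01  3.65211870e-01  1.71977235e+00 -7.12232463e-05
  1.05660601e+00 -3.28446257e-01]
```

View pics/w1.png

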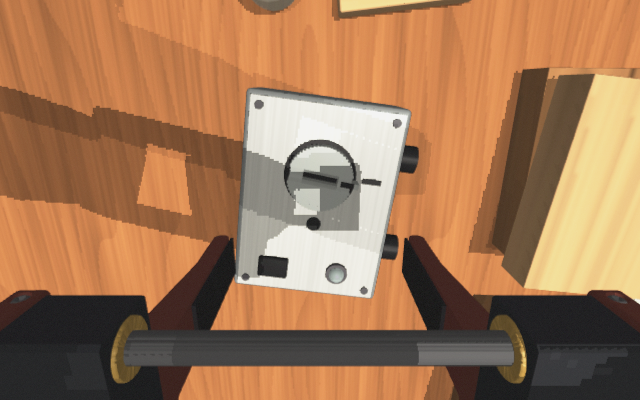

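Run:
```python
from h import *
t=cv2.imread('pics/w1.png');c=cam('wrist')
g=cv2.cvtColor(t,cv2.COLOR_BGR2GRAY)
m=(g<45).astype(np.uint8);k=np.zeros_like(m);k[160:195,296:345]=m[160:195,296:345]
n,l,s,ce=cv2.connectedComponentsWithStats(k)
for i in range(1,n):
    if s[i,4]<15: continue
    q=np.argwhere(l==i)[:,::-1].astype(np.float32);p=onz(c,q,.085)[:,:2].astype(np.float32)
    r=cv2.minAreaRect(p);e=np.linalg.svd(p-p.mean(0),full_matrices=False)[2][0];print(s[i],p.mean(0),r,np.degrees(np.arctan2(e[1],e[0])))
# disc outline: dark ring top arc
ci=cv2.HoughCircles(cv2.GaussianBlur(g,(3,3),0)[120:240,260:380],cv2.HOUGH_GRADIENT,1,100,param1=80,param2=15,minRadius=28,maxRadius=42)
print(ci);u=ci[0][0][:2]+[260,120];print(onz(c,u,.085))
W=np.vstack([' ']) if 0 else None
print('box corners', onz(c,[(249,88),(411,109),(371,298),(238,281)],.07).round(4).tolist())
for r in g[166:192,298:346:1]: print(''.join('#' if v<45 else '+' if v<80 else '.' for v in r))
```

```text
[303 172  34  11 121] [ 0.5579606  -0.17285192] ((0.5580502152442932, -0.17294229567050934), (0.0034565601963549852, 0.029518092051148415), 77.6812973022461) -12.205094
[341 182   4   5  16] [ 0.5787463  -0.17969109] ((0.5786848664283752, -0.1792939305305481), (0.002694464987143874, 0.0037661022506654263), 1.0683459043502808) -93.13115
[[[59.5 55.5 36.6]]]
[[ 0.55806098 -0.17139303  0.085     ]]
box corners [[0.4971, -0.0971, 0.07], [0.6387, -0.115, 0.07], [0.6122, -0.3084, 0.07], [0.4737, -0.2878, 0.07]]
................................................
................................................
................................................
................................................
................................................
................................................
......#++++.....................................
.....+#####++++.................................
.....+##########++++............................
.....################++++.......................
.....+++##################+++...................
......++++++##################++++..............
...........+++++++#################++++.........
................+++++##################+........
.....................++++++###########+.........
.........................+++++++######+.........
..............................+++++++#+....+#++.
...................................++++....+####
...........................................#####
...........................................#####
..........................................+#####
...........................................+++++
................................................
................................................
................................................
................................................
```

In the tool's units: 0.506 m is 0.6325, -0.05 m is -0.0625.

```bash
python3 steer.py '[{"d": [0.05,0,-0.025]},{"d": [0.3125,-0.0063,-0.0625]},{"d": [0.3125,-0.0063,-0.0625]},{"d": [0.3125,-0.0063,-0.0625]},{"d": [0.3125,-0.0063,-0.0625]},{"d": [0.3125,-0.0063,-0.0625]},{"d": [0.6325,-0.0125,-0.0625]},{"d": [0.6325,-0.0125,-0.0625]},{"d": [0.6325,-0.0125,-0.0625]},{"d": [0.6325,-0.0125,-0.0625]},{"d": [0.6325,-0.0125,-0.0625]},{"d": [0.6325,-0.0125,-0.0625]},{"d": [0.6325,-0.0125,-0.0625]},{"d": [0.6325,-0.0125,-0.0625]}]'
python3 - <<'E'
from h import *
o=bot.get_obs();print(o['t'],o['tcp_pos'],o['ee_rot'],o['joint_pos'])
cv2.imwrite('pics/w2.png',bot.camera('wrist')[:,:,::-1])
c=cam('wrist');print(proj(c,[[.547,.328,z] for z in(.11,.2,.206)]))
E
```

```text
t: 3.05
tcp_pos: [0.5481, 0.3269, 0.2723]
ee_rot: [2.222, 2.22, -0.002]
wrist_force: [-0.7, 0.2, 1.1]
grip_width: 0.0879
grasp_force: 0.0
3.05 [0.54812253 0.32685808 0.27232488] [ 2.22221009e+00  2.22031741e+00 -1.85378616e-03] [ 5.19331282e-01  3.93717989e-01  1.55380144e+00 -5.92908268e-04
  1.19514638e+00  5.20401178e-01]
[[317.74550101 174.41820116]
 [317.3563784  205.93544339]
 [317.3206297  208.830933  ]]
```

View pics/w2.png

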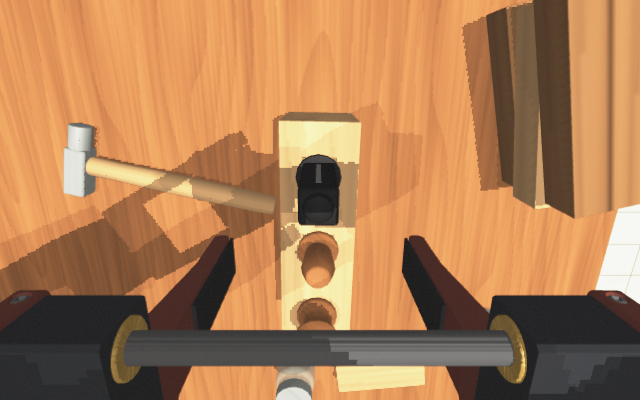

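In the tool's units: 0.126 m is 0.1575, 0.001 m is 0.0013.

```bash
python3 steer.py '[{"d": [0.0013,0,0.05]},{"d": [0.0013,0,0.1]},{"d": [0.0013,0,0.1375]},{"d": [0.0013,0,0.1575]},{"d": [0.0013,0,0.1575]},{"d": [0.0013,0,0.1575]}]'; python3 steer.py '[{},{},{},{},{},{},{},{}]' 0.01
```

```text
t: 3.7
tcp_pos: [0.5489, 0.3292, 0.1478]
ee_rot: [2.222, 2.22, 0.002]
wrist_force: [0.1, 1.3, 0.7]
grip_width: 0.0876
grasp_force: 0.0
t: 4.5
tcp_pos: [0.5479, 0.3295, 0.1466]
ee_rot: [-2.221, -2.221, 0.0]
wrist_force: [-0.4, -0.6, 0.1]
grip_width: 0.0296
grasp_force: 30.0
```

In the tool's units: -0.18 m is -0.225, -0.12 m is -0.15.

```bash
python3 steer.py '[{"d": [0,0,-0.025]},{"d": [0,0,-0.0625]},{"d": [0,0,-0.1063]},{"d": [0,0,-0.15]},{"d": [0,0,-0.1875]},{"d": [0,0,-0.225]},{"d": [0,0,-0.225]},{"d": [0,0,-0.225]}]'
python3 - <<'E'
from h import *
o=bot.get_obs();print(o['t'],o['tcp_pos'],o['ee_rot'],o['joint_pos'],o['grip_width'],o['wrist_force'])
a=bot.camera('scene');w=bot.camera('wrist')
c=cam('scene');u,v=proj(c,[.548,.33,.23])[0].astype(int);print(u,v)
f=lambda x,k:cv2.resize(x,None,fx=k,fy=k,interpolation=cv2.INTER_CUBIC)
A=f(a[max(v-60,0):v+60,u-40:u+40],5)[:400];cv2.imwrite('pics/s2.png',np.hstack([A,w[:,120:520]])[:,:,::-1])
E
```

```text
t: 5.3
tcp_pos: [0.5478, 0.3295, 0.3263]
ee_rot: [2.221, 2.221, 0.0]
wrist_force: [-0.7, -0.6, -2.0]
grip_width: 0.0301
grasp_force: 30.0
5.3 [0.54779685 0.32946608 0.32628389] [2.22139426e+00 2.22144867e+00 2.15938142e-04] [5.22855544e-01 3.49973698e-01 1.49397641e+00 8.68602057e-06
 1.29750245e+00 5.22828707e-01] 0.03008668214429247 [-0.69488814 -0.60842258 -1.99306403]
446 152
```

View pics/s2.png

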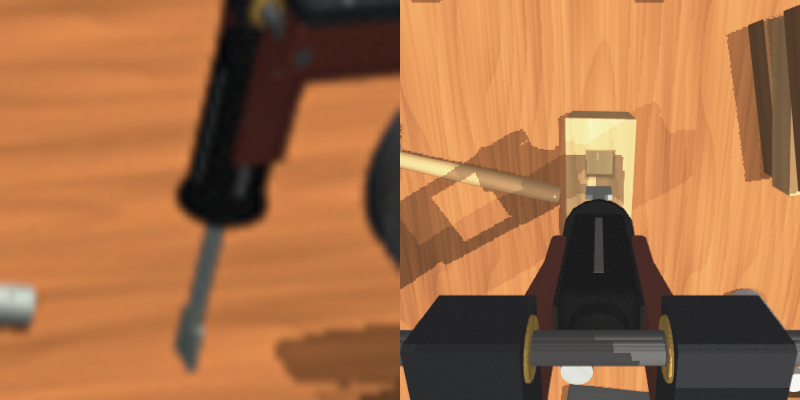

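In the tool's units: -0.504 m is -0.63, -0.17 m is -0.2125, 0.213 rad is 0.0533.

```bash
python3 steer.py '[{"d": [-0.0375,0,0]},{"d": [-0.0875,0.0013,0]},{"d": [-0.15,0.0025,0],"rot": [0,0,0.0125]},{"d": [-0.2125,0.0038,0],"rot": [0,0,0.025]},{"d": [-0.275,0.005,0],"rot": [0,0,0.0375]},{"d": [-0.3375,0.0063,0],"rot": [0,0,0.05]},{"d": [-0.4,0.0075,0.0125],"rot": [0,0,0.0533]},{"d": [-0.4625,0.01,0.025],"rot": [0,0,0.0533]},{"d": [-0.525,0.0113,0.05],"rot": [0,0,0.0533]},{"d": [-0.575,0.0125,0.0688],"rot": [0,0,0.0533]},{"d": [-0.6125,0.0125,0.0813],"rot": [0,0,0.0533]},{"d": [-0.63,0.0125,0.0875],"rot": [0,0,0.0533]},{"d": [-0.63,0.0125,0.0875],"rot": [0,0,0.0533]},{"d": [-0.63,0.0125,0.0875],"rot": [0,0,0.0533]},{"d": [-0.63,0.0125,0.0875],"rot": [0,0,0.0533]}]'
python3 - <<'E'
from h import *
o=bot.get_obs();print(o['t'],o['tcp_pos'],o['ee_rot'],o['joint_pos'])
w=bot.camera('wrist');cv2.imwrite('pics/w3f.png',w[:,:,::-1])
c=cam('wrist');print('slot expected',proj(c,[[.558,-.1745,.085]]),'tip exp',proj(c,[o['tcp_pos']-[0,0,.1316]]))
cv2.imwrite('pics/w3.png',cv2.resize(w[100:250,230:410],None,fx=4,fy=4,interpolation=cv2.INTER_CUBIC)[:,:,::-1])
E
```

```text
t: 6.9
tcp_pos: [0.5583, -0.1731, 0.257]
ee_rot: [2.444, 1.974, 0.001]
wrist_force: [0.6, -0.0, -2.3]
grip_width: 0.0299
grasp_force: 30.0
6.9 [ 0.5582614  -0.17306136  0.25699798] [2.44352497e+00 1.97441990e+00 7.05785110e-04] [-3.21147625e-01  3.25938817e-01  1.69116842e+00  3.76021678e-04
  1.12418190e+00 -1.09739250e-01]
slot expected [[318.71505255 174.913857  ]] tip exp [[318.70082728 184.82888046]]
```

View pics/w3.png

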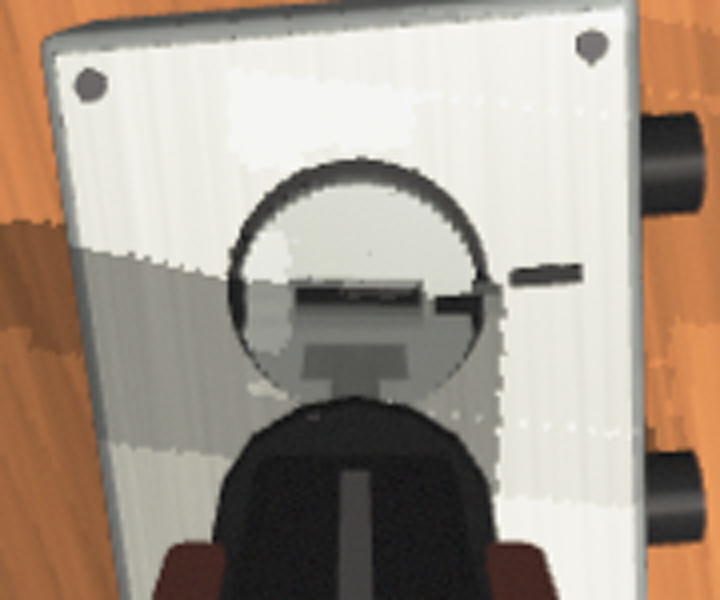

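Run:
```python
from h import *
w=cv2.imread('pics/w3f.png');g=cv2.cvtColor(w,cv2.COLOR_BGR2GRAY);c=cam('wrist')
for u in(308,313,325,331): print(u,g[164:194,u])
ci=cv2.HoughCircles(cv2.resize(g[130:215,280:360],None,fx=4,fy=4,interpolation=cv2.INTER_CUBIC),cv2.HOUGH_GRADIENT,1,100,param1=100,param2=15,minRadius=110,maxRadius=135);print(ci[0][:3])
d=np.array([280,130])+(ci[0][0][:2]+.5)/4-.5
print('disc',d,onz(c,d,.085)[0]);print('blade edge',onz(c,[(305.2,186),(331.6,186)],.1254))
print('slot ends',onz(c,[(303.5,174),(335.7,174)],.085))
```

```text
308 [215 213 212 213 208 185 139  95  34  34  34  43  69  87  96 108 109 112
 118 121 125 116  94  88  86  89  90  88  88  89]
313 [213 215 214 213 209 179 102  94  32  36  35  44  67  88  94 107 109 112
 119 122 122 116  93  85  85  86  86  85  84  83]
325 [216 214 215 213 213 200 151 140  76  60  56  41  60  87  91 106 108 112
 119 123 122 118  93  85  86  87  85  85  86  85]
331 [216 216 215 216 215 201 148 138  81  58  33  41  61  85  91 106 108 112
 118 124 123 120 107 110 107 102 101  95  95  94]
[[157.5 167.5 130. ]]
disc [319.  171.5] [ 0.55900447 -0.17115524  0.085     ]
blade edge [[ 0.54641422 -0.17161761  0.1254    ]
 [ 0.56914126 -0.1764912   0.1254    ]]
slot ends [[ 0.54345069 -0.17042471  0.085     ]
 [ 0.57465532 -0.17711652  0.085     ]]
```

```bash
python3 steer.py '[{"d": [0,0.0013,0.0375]},{"d": [0,0.0013,0.0375]},{"d": [0,0.0013,0.0375]},{"d": [0,0.0013,0.0375]}]'
```

```text
t: 7.35
tcp_pos: [0.5596, -0.1744, 0.2279]
ee_rot: [2.443, 1.973, 0.001]
wrist_force: [0.3, 0.1, -1.0]
grip_width: 0.03
grasp_force: 30.0
```

Run:
```python
from h import *
o=bot.get_obs();c=cam('wrist');w=bot.camera('wrist')
print(o['tcp_pos'],proj(c,[[.559,-.1756,.085]]))
cv2.imwrite('pics/w4.png',cv2.resize(w[110:230,250:390],None,fx=5,fy=5,interpolation=cv2.INTER_NEAREST)[:,:,::-1])
g=cv2.cvtColor(w,cv2.COLOR_RGB2GRAY)
for u in(308,313,325,331): print(u,g[155:195,u])
```

```text
[ 0.55963993 -0.17435915  0.22792133] [[318.24893354 182.74134442]]
308 [216 215 215 215 215 216 214 214 214 215 213 214 213 212 212 213 212 212
 213 193 120 106  97  64  33  35  36  48  78  88  91  92  89  89  88  87
  88  89  88  95]
313 [217 216 216 215 215 215 215 215 215 214 215 213 213 213 213 213 212 214
 196 122 118 105  97  65  36  32  37  49  77  87  90  89  86  86  85  87
  86  85  82  86]
325 [219 217 217 217 217 216 216 216 216 216 215 215 215 214 215 214 214 214
 214 214 202 160 140  85  35  32  36  48  78  85  89  89  87  85  86  88
  85  86  87  93]
331 [219 218 216 219 217 216 217 217 217 216 218 224 216 216 216 215 214 215
 213 214 204 159 142 109  35  33  36  49  78  84  91  97  99 100  98 101
  95  95  94 100]
```

View pics/w4.png

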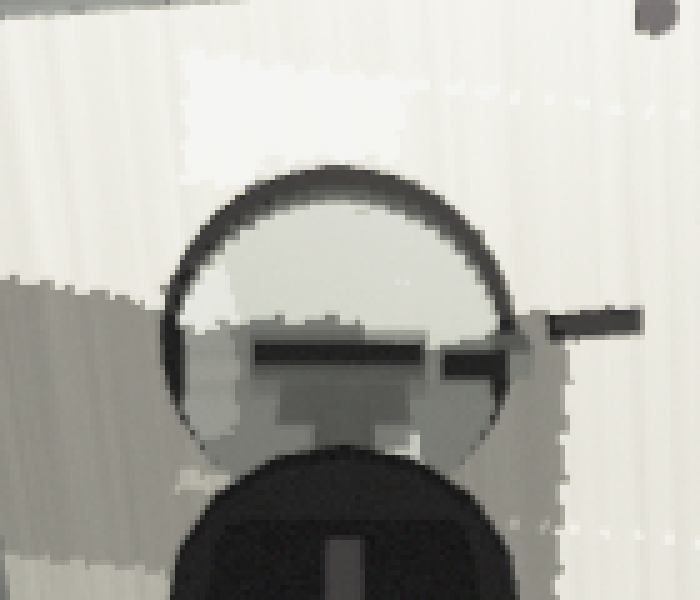

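Run:
```python
from h import *
c=cam('wrist');o=bot.get_obs();print(o['tcp_pos'])
a=np.radians(-12.2);n=np.array([-np.sin(a),np.cos(a)]);e=np.array([np.cos(a),np.sin(a)])
s=onz(c,(317.8,182.5),.085)[0,:2]
for z in(.0943,.0963,.0983):
    b=onz(c,(318.8,186.6),z)[0,:2]-.002*n;print(s,b,'across',(s-b)@n,'along',(s-b)@e)
```

```text
[ 0.55969275 -0.17453552  0.22801646]
[ 0.55874271 -0.17551246] [ 0.55894884 -0.17877653] across 0.0031468025646230577 along -0.0008912464354178523
[ 0.55874271 -0.17551246] [ 0.55906883 -0.17819782] across 0.002555799281341032 along -0.0008862315717375834
[ 0.55874271 -0.17551246] [ 0.55918882 -0.1776191 ] across 0.001964795998059034 along -0.0008812167080573203
```

In the tool's units: 0.015 m is 0.0188, 0.002 m is 0.0025.

```bash
python3 steer.py '[{"d": [0.0025,-0.0013,0.005]},{"d": [0.0025,-0.0013,0.01]},{"d": [0.0025,-0.0013,0.0138]},{"d": [0.0025,-0.0013,0.0163]},{"d": [0.0025,-0.0013,0.0188]},{"d": [0.0025,-0.0013,0.0188]}]'
```

```text
t: 8.0
tcp_pos: [0.5582, -0.1725, 0.2113]
ee_rot: [-2.445, -1.972, 0.0]
wrist_force: [0.4, 0.3, -1.4]
grip_width: 0.03
grasp_force: 30.0
```

In the tool's units: 0.005 m is 0.0063, 0.004 m is 0.005.

```bash
python3 steer.py '[{"d": [0,0,0.0025]},{"d": [0,0,0.005]},{"d": [0,0,0.0063]},{"d": [0,0,0.0063]},{"d": [0,0,0.0063]}]'
```

```text
t: 8.5
tcp_pos: [0.5584, -0.1725, 0.2067]
ee_rot: [-2.445, -1.973, 0.0]
wrist_force: [0.6, 0.9, -1.3]
grip_width: 0.0303
grasp_force: 30.0
```

In the tool's units: 0.0015 m is 0.0019, 0.0012 m is 0.0015, 0.5 rad is 0.125.

```bash
python3 steer.py '[{"rot": [0,0,0.025]},{"d": [0,0.0006,0],"rot": [0,0,0.05]},{"d": [0,0.0013,0],"rot": [0,0,0.075]},{"d": [-0.0003,0.0015,0],"rot": [0,0,0.1]},{"d": [-0.0004,0.0019,0],"rot": [0,0,0.125]},{"d": [-0.0004,0.0019,0],"rot": [0,0,0.125]}]'; python3 -c "
from h import *
o=bot.get_obs();print(o['moment'],o['wrist_force'])"
```

```text
t: 9.1
tcp_pos: [0.5597, -0.1729, 0.2067]
ee_rot: [-2.857, -1.305, 0.0]
wrist_force: [-0.8, 1.6, -0.7]
grip_width: 0.0298
grasp_force: 30.0
[0.31049865 0.13136941 0.04693989] [-0.80533373  1.607766   -0.69876922]
```

In the tool's units: 0.0022 m is 0.0028, -0.0008 m is -0.001, 0.95 rad is 0.2375.

```bash
python3 steer.py '[{"d": [0,0.0004,0],"rot": [0,0,0.03]},{"d": [-0.0001,0.0008,0],"rot": [0,0,0.06]},{"d": [-0.0003,0.0013,0],"rot": [0,0,0.09]},{"d": [-0.0005,0.0016,0],"rot": [0,0,0.12]},{"d": [-0.0008,0.002,0],"rot": [0,0,0.15]},{"d": [-0.001,0.0023,0],"rot": [0,0,0.18]},{"d": [-0.0013,0.0025,0],"rot": [0,0,0.21]},{"d": [-0.0015,0.0028,0],"rot": [0,0,0.2375]},{"d": [-0.0015,0.0028,0],"rot": [0,0,0.2375]}]'; python3 -c "
from h import *
o=bot.get_obs();print(o['moment'],o['wrist_force'],o['joint_pos'])"
```

```text
t: 10.0
tcp_pos: [0.561, -0.1751, 0.2068]
ee_rot: [-3.138, 0.143, -0.001]
wrist_force: [0.3, 1.7, -2.0]
grip_width: 0.0299
grasp_force: 30.0
[ 0.48729585 -0.30780906 -0.0096921 ] [ 0.32953598  1.66589877 -2.04878335] [-3.23145275e-01  3.87365570e-01  1.72766262e+00  9.07160662e-04
  1.02604164e+00  1.33799437e+00]
```

Now the last part, up to the stop.

In the tool's units: 0.2 rad is 0.05.

```bash
for i in 1; do python3 steer.py '[{"rot": [0,0,0.0125]},{"rot": [0,0,0.025]},{"rot": [0,0,0.0375]},{"rot": [0,0,0.05]},{"rot": [0,0,0.05]}]'; python3 -c "
from h import *
o=bot.get_obs();print(o['moment'],o['wrist_force'])"; python3 steer.py '[{"rot": [0,0,0.0075]},{"rot": [0,0,0.015]},{"rot": [0,0,0.015]}]'; python3 -c "
from h import *
o=bot.get_obs();print(o['moment'],o['wrist_force'])"; done
```

```text
t: 10.5
tcp_pos: [0.561, -0.1755, 0.2068]
ee_rot: [3.109, -0.451, 0.001]
wrist_force: [1.1, 0.5, -2.0]
grip_width: 0.0297
grasp_force: 30.0
[ 0.36702523 -0.37521081  0.07980326] [ 1.0896216   0.47810221 -1.98786253]
t: 10.8
tcp_pos: [0.561, -0.1756, 0.2068]
ee_rot: [3.094, -0.545, 0.001]
wrist_force: [0.8, 0.7, -1.7]
grip_width: 0.0298
grasp_force: 30.0
[ 0.20220278 -0.50112339  0.32905799] [ 0.80529709  0.74669131 -1.70190847]
```

In the tool's units: 0.03 rad is 0.0075.

```bash
python3 steer.py '[{"rot": [0,0,0.0075]},{"rot": [0,0,0.0075]}]'; python3 -c "
from h import *
o=bot.get_obs();print(o['moment'],o['wrist_force'])"; python3 steer.py '[{"rot": [0,0,-0.025]},{"rot": [0,0,-0.05]},{"rot": [0,0,-0.06]},{"rot": [0,0,-0.06]}]'; python3 -c "
from h import *
o=bot.get_obs();print(o['moment'],o['wrist_force'])"
```

```text
t: 11.0
tcp_pos: [0.561, -0.1756, 0.2068]
ee_rot: [3.085, -0.592, 0.001]
wrist_force: [1.3, 0.6, -2.3]
grip_width: 0.03
grasp_force: 30.0
[ 0.10113437 -0.55345652  0.58569824] [ 1.3046859   0.60609168 -2.3209623 ]
t: 11.4
tcp_pos: [0.5603, -0.1755, 0.2066]
ee_rot: [3.134, -0.22, -0.001]
wrist_force: [1.1, 0.6, -1.0]
grip_width: 0.0299
grasp_force: 30.0
[ 0.015876   -0.01867593  0.01387545] [ 1.11794309  0.59561003 -0.96130666]
```

In the tool's units: -0.12 m is -0.15, -0.09 m is -0.1125.

```bash
python3 steer.py '[{"d": [0,0,-0.0125]},{"d": [0,0,-0.0375]},{"d": [0,0,-0.075]},{"d": [0,0,-0.1125]},{"d": [0,0,-0.15]},{"d": [0,0,-0.15]},{"d": [0,0,-0.15]}]'
python3 - <<'E'
from h import *
o=bot.get_obs();c=cam('wrist');w=bot.camera('wrist')
print(o['tcp_pos'],o['ee_rot'],o['joint_pos'],proj(c,[[.5587,-.1755,.085],o['tcp_pos']-[0,0,.1313]]))
cv2.imwrite('pics/w5f.png',w[:,:,::-1]);t=bot.camera('top')
a=cv2.resize(w[100:260,220:420],None,fx=2.5,fy=2.5);b=cv2.resize(t[160:240,360:410],None,fx=5,fy=5)
cv2.imwrite('pics/w5.png',np.hstack([a,b])[:,:,::-1])
E
```

```text
t: 12.1
tcp_pos: [0.5605, -0.1755, 0.3271]
ee_rot: [3.133, -0.224, 0.001]
wrist_force: [0.2, 0.0, -2.8]
grip_width: 0.0298
grasp_force: 30.0
[ 0.56054272 -0.17547192  0.32707946] [ 3.13330254e+00 -2.23503697e-01  1.39588056e-03] [-3.23586786e-01  2.65029113e-01  1.60981279e+00 -1.00793364e-04
  1.26580815e+00  1.38966187e+00] [[318.22888192 160.29949708]
 [317.93819179 184.82363474]]
```

View pics/w5.png

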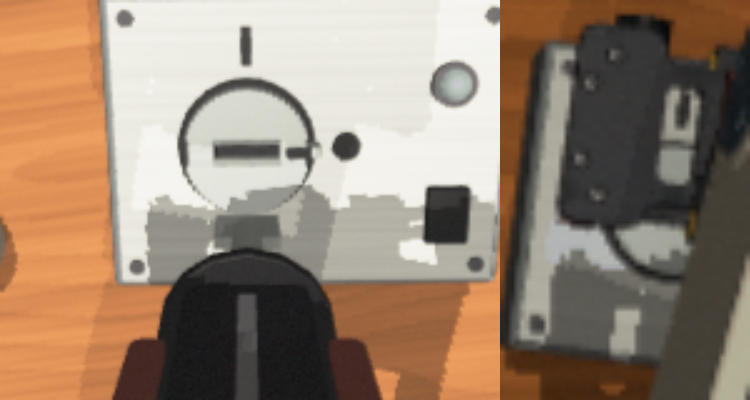

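In the tool's units: -0.498 m is -0.6225, -0.195 m is -0.2438, -1.713 rad is -0.4283.

```bash
python3 steer.py '[{"d": [-0.0063,-0.0375,0],"rot": [0,0,-0.03]},{"d": [-0.015,-0.0875,0],"rot": [0,0,-0.065]},{"d": [-0.0238,-0.1375,0],"rot": [0,0,-0.1]},{"d": [-0.0325,-0.1875,0],"rot": [0,0,-0.135]},{"d": [-0.0413,-0.2438,0],"rot": [0,0,-0.17]},{"d": [-0.0513,-0.3,0],"rot": [0,0,-0.205]},{"d": [-0.06,-0.3563,0],"rot": [0,0,-0.24]},{"d": [-0.07,-0.4125,0],"rot": [0,0,-0.275]},{"d": [-0.08,-0.4688,0],"rot": [0,0,-0.31]},{"d": [-0.0888,-0.525,0],"rot": [0,0,-0.345]},{"d": [-0.0975,-0.575,0],"rot": [0,0,-0.38]},{"d": [-0.1038,-0.61,0],"rot": [0,0,-0.4125]},{"d": [-0.1058,-0.6225,0],"rot": [0,0,-0.4283]},{"d": [-0.1058,-0.6225,0],"rot": [0,0,-0.4283]},{"d": [-0.1058,-0.6225,0],"rot": [0,0,-0.4283]},{"d": [-0.1058,-0.6225,0],"rot": [0,0,-0.4283]},{"d": [-0.1058,-0.6225,0],"rot": [0,0,-0.4283]}]'
```

```text
t: 13.9
tcp_pos: [0.5477, 0.3285, 0.3265]
ee_rot: [-2.224, -2.219, 0.001]
wrist_force: [-1.2, 0.6, -1.5]
grip_width: 0.0299
grasp_force: 30.0
```

Run:
```python
from h import *
o=bot.get_obs();w=bot.camera('wrist')[:,:,::-1];print(o['tcp_pos'],o['ee_rot'])
s=cv2.imread('pics/s2.png')[:,400:]
cur=np.ascontiguousarray(w[:,120:520]);cv2.imwrite('pics/w6.png',np.hstack([s[100:300,80:320],cur[100:300,80:320]]))
for nm,(x0,y0,x1,y1) in dict(handle=(150,190,250,260),blade=(180,180,220,204),hole=(160,105,240,180)).items():
    r=cv2.matchTemplate(cur[y0-12:y1+12,x0-12:x1+12],s[y0:y1,x0:x1],cv2.TM_CCOEFF_NORMED);_,v,_,l=cv2.minMaxLoc(r);print(nm,v,l[0]-12,l[1]-12)
```

```text
[0.54765884 0.32848162 0.32651418] [-2.22372359e+00 -2.21908566e+00  6.89702871e-04]
handle 0.9953625798225403 0 0
blade 0.9819231033325195 0 0
hole 0.971072793006897 -1 -1
```

View pics/w6.png

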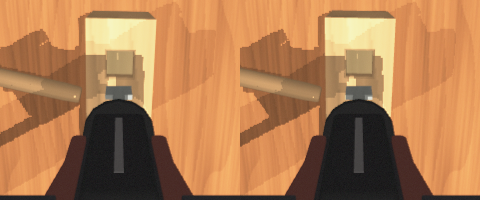

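In the tool's units: 0.172 m is 0.215, 0.001 m is 0.0013.

```bash
python3 steer.py '[{"d": [0.0013,0,0.025]},{"d": [0.0013,0,0.0625]},{"d": [0.0013,0,0.0938]},{"d": [0.0013,0,0.1125]},{"d": [0.0013,0,0.1375]},{"d": [0.0013,0,0.1625]},{"d": [0.0013,0,0.1875]},{"d": [0.0013,0,0.2063]},{"d": [0.0013,0,0.215]},{"d": [0.0013,0,0.215]},{"d": [0.0013,0,0.215]}]'; python3 steer.py '[{"d": [0,0,0.0038]},{"d": [0,0,0.0075]},{"d": [0,0,0.0106]},{"d": [0,0,0.0106]},{"d": [0,0,0.0106]}]'
```

```text
t: 15.05
tcp_pos: [0.5481, 0.3308, 0.1555]
ee_rot: [2.221, 2.221, 0.002]
wrist_force: [0.4, -0.7, -2.4]
grip_width: 0.0297
grasp_force: 30.0
t: 15.55
tcp_pos: [0.5477, 0.3306, 0.1466]
ee_rot: [2.221, 2.221, 0.001]
wrist_force: [-0.7, 0.5, 2.2]
grip_width: 0.0295
grasp_force: 30.0
```

The rows are not in the units I measure in: shifts go in shares of 0.8 m and turns go in shares of 4 rad. I convert before sending: 0.0007 m is 0.0009.

```bash
python3 steer.py '[{"d": [0,0,0.0009]},{"d": [0,0,0.0009]}]'; python3 steer.py '[{},{},{},{},{},{}]' 0.086;  python3 steer.py '[{"d": [0,0,-0.025]},{"d": [0,0,-0.075]},{"d": [0,0,-0.125]},{"d": [0,0,-0.1575]},{"d": [0,0,-0.1575]},{"d": [0,0,-0.1575]},{"d": [0,0,-0.1575]},{"d": [0,0,-0.1575]}]'
python3 - <<'E'
from h import *
w=bot.camera('wrist')[:,:,::-1];t=bot.camera('scene')[:,:,::-1]
cv2.imwrite('pics/w7.png',np.hstack([w[100:350,230:410],cv2.resize(t[140:240,190:470],None,fx=2,fy=2)[:,:].copy()[:200].repeat(1,0) if 0 else cv2.copyMakeBorder(cv2.resize(t[135:260,190:470],None,fx=2,fy=2),0,0,0,0,0)]))
E
```

```text
t: 15.75
tcp_pos: [0.5477, 0.3307, 0.1466]
ee_rot: [2.221, 2.221, 0.001]
wrist_force: [-2.0, -0.9, 7.3]
grip_width: 0.03
grasp_force: 30.0
t: 16.35
tcp_pos: [0.5475, 0.3305, 0.1453]
ee_rot: [-2.221, -2.221, 0.0]
wrist_force: [0.2, -0.0, -0.1]
grip_width: 0.0745
grasp_force: 0.0
t: 17.15
tcp_pos: [0.5467, 0.3301, 0.2696]
ee_rot: [-2.221, -2.221, 0.005]
wrist_force: [-0.2, 0.6, -0.4]
grip_width: 0.0859
grasp_force: 0.0
```

View pics/w7.png

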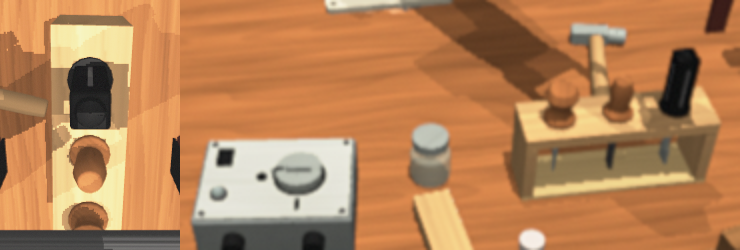

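The screwdriver hangs upright and seated in its hole. The pointer stands at the round mark and the other things have not moved.

```bash
python3 -c "
from workcell import bot
print(bot.hand_in())"
```

```text
the job is handed in; nothing more can be done
None
```

The job is done and handed in: I turned the selector clockwise to its stop at the round mark with the screwdriver, then hung the screwdriver upright and fully lowered in its rack hole, at about 17 s on the robot's clock.

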